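# Stir the clay pebbles and hold them up in the sensor ring

### The arm

A 6-joint arm with a two-finger parallel gripper is mounted at the origin on the work surface. World frame = base frame: x ahead of the robot, y to its left, z up, the work surface at z = 0. Lengths are in m, angles in rad, forces in N, time in s.
With the tool pointing down it reaches from about 0.35 to 0.975 m from the base axis. Payload 4.9 kg.
Tool frame: the origin (TCP) lies on the centre line of the jaws, within the pads' length; the fingertips stand 14 mm ahead of it and the grasp point (between the pads) lies 5 mm behind it (manip.nose_length is the distance from the TCP to the fingertips, in m); z points along the fingers, y is the line along which they close (so a half turn about z gives the same grasp; the last joint's range is limited). The gripper opens to 85 mm and grips with 20 to 120 N. Pads are 22 mm wide; open, the fingers measure 114 mm over their backs; the gripper's body (76 mm by 85 mm) begins 54 mm behind the grasp point. The pads swing forward as they close: fully open they stand 13 mm farther back than shut.
Start: joints at [-1.428, 0.053, 1.613, -0, 1.476, -0.119], TCP at [0.162, -0.604, 0.245] pointing down, gripper open.
Joint ranges: [-3.01, 3.01], [-1.01, 2.22], [0.06, 2.58], [-1.02, 4.17], [0.09, 2.62], [-3.14, 3.14]. Speed limits (rad/s): [2.57, 2.57, 3.14, 3.14, 3.14, 3.14].

### API

Orientations are given as a unit quaternion [w, x, y, z].
In Python, from plant import manip, imaging gives the robot as it stands.
- The arm moves only by the tool play_rows, never from a script. Its argument "commands" is a list of rows, each a list of 6 numbers: the shift along the tool's x, y, z in mm, then the turn, a rotation vector about the tool's x, y, z in degrees. A call has 1 to 5 rows; each row shifts and turns the commanded pose from where the row before left it, along the tool's axes as they then stand; what a row does not reach is not made up. A row lasts 1/12 s, in which the tool goes at most 41.7 mm and 7.16 degrees, less where a joint would pass 70% of its speed; a pose out of reach is approached as far as the arm can. A call is refused whole if a number of a shift passes 41.7 or a number of a turn 7.16, either way. A call with a gripper value outside its range is refused whole. "hand" is the finger opening in mm, from 0 to 85.4, set as the call begins (left out, the last holds). The fingers move at their own pace and stop on an object; the grip force is fixed at half the most. Time passes only in rows, so rows that do not move let the fingers close. It gives the time, the measured TCP pose, the force, the opening and the grip force at its end, in the units of the state.
- manip.state(): the state, without advancing time (a new reading comes with each control period).
- imaging.grab_frame(name): name is "scene" or "top" or "wrist"; returns a dict with "image" (480x640x3 uint8, red, green, blue), "fx", "fy", "cx", "cy" (pixels), "R" (3x3) and "t" (3): a world point X has camera coordinates R X + t; the wrist camera has in their place "mount" (4x4, takes a point from camera to tool coordinates, whose origin is the TCP and whose axes are the flange's). Camera axes: x right, y down, z forward; pixel columns grow to the right and rows downward; lengths in m; the calibration is good to about 2 mm. A picture is of the moment at which its call begins: read the wrist's pose just before it. There is no depth.
- manip.job_done(): hands the job in; it is judged then, once.
The state is a dict: "time": time; "joint_pos": joint angles; "joint_vel": joint speeds; "joint_efforts": joint torques, N m; "tool_pos": TCP position; "tool_rot": TCP orientation; "contact_force": force on the tool from outside, world axes, zero at the start; "ft_torque": the same for the moment, N m; "gripper_width": opening from 0.0 (shut) to 1.0 (fully open); "grasp_force": force on a finger pad.
Only numpy, scipy, OpenCV 4.12 (cv2) and the standard library are available. Lean on these libraries where they do the work, as an engineer would, in place of code of your own. Each camera call takes 0.05 s, during which the arm holds its last target. There are 200 camera calls.

### The job

Take the stirring rod by its blue handle, stir the clay pebbles a round or two right round the white dish, close along its wall, until nearly all of them have been shifted from their places, and stand the rod back in its holder. Then swing the measuring stand's cam lever up by its red grip until it points straight up, where the cam lifts the dish highest inside the sensor ring, and hold it there for the reading: the lever springs back when let go, so finish while still holding the grip. Keep all pebbles in the dish and leave the jar, wash bottle, beaker and Petri dish standing where they are.

Things in the scene. Friction and masses are not known exactly. Their poses are not given: they have to be found in the camera images.
- stand: measuring stand, fixed, yaw up to 17 deg: base plate 215 x 165 x 12 mm, dish above it, white sensor ring round the dish (radius 73 to 86 mm, 119 to 135 mm above the bench), rear column to 139 mm. Origin on the bench below the dish's centre, x towards the column (away from the robot), z up. The cam shaft runs along the stand's y at x = 0, 55 mm above the bench; the lever is on the -y side
- dish: round white porcelain dish on the stand's lift table; moves only up and down, by the cam. Origin at the centre of its underside; floor 5 mm thick, height 38 mm, inner radius 56 mm at the floor, 62 at the rim (outer 66). Lowered, its underside is 94 mm and its rim 132 mm above the bench; the cam lifts it by up to 19 mm
- lever (a joint): cam lever, rad. 0: on its lower stop, towards the stand's -x (robot), 7 deg below level. 1.70: straight up, dish highest; beyond it the dish sinks, stop at 2.15. Grip in the stand's frame: x = -95 mm sin(1.70 - angle), z = 55 + 95 cos(1.70 - angle) mm. A return spring pulls it back to 0 when let go: it takes about 3 to 4 N at the grip
- grip: red cylindrical grip at the lever's end, 19 mm thick, 72 mm long, parallel to the cam shaft and 95 mm from it, turning freely on its pin. Origin at its middle, at y = -150 mm of the stand; y along the grip. 43 mm above the bench when lowered, 150 mm when straight up
- rod: stirring rod, 190 mm long, about 50 g: black rubber foot 14 mm thick, 20 mm long; white shaft 10 mm thick; blue handle 16 mm thick, the top 60 mm. Origin at the middle of the foot's underside, z towards the handle. It starts upright in the holder, foot 14 mm above the bench
- holder: rod holder, fixed: dark round base, radius 42 mm, 12 mm high, with an aluminium tube, bore 22 mm flaring over the top 18 mm to 46 at the mouth, 74 mm above the bench; its floor is 14 mm above the bench. Origin on the bench on the tube's axis. Stands left or right of the stand
- pebble0: one of seven loose baked-clay pebbles in the dish, rounded, 25 x 19 x 19 mm, 12 g; origin at its centre
- pebble1: one of seven loose baked-clay pebbles in the dish, rounded, 25 x 19 x 19 mm, 12 g; origin at its centre
- pebble2: one of seven loose baked-clay pebbles in the dish, rounded, 25 x 19 x 19 mm, 12 g; origin at its centre
- pebble3: one of seven loose baked-clay pebbles in the dish, rounded, 25 x 19 x 19 mm, 12 g; origin at its centre
- pebble4: one of seven loose baked-clay pebbles in the dish, rounded, 25 x 19 x 19 mm, 12 g; origin at its centre
- pebble5: one of seven loose baked-clay pebbles in the dish, rounded, 25 x 19 x 19 mm, 12 g; origin at its centre
- pebble6: one of seven loose baked-clay pebbles in the dish, rounded, 25 x 19 x 19 mm, 12 g; origin at its centre
- tube_rack: bystander, fixed: orange rack of capped tubes, 62 x 115 mm, 95 mm high; origin on the bench at its centre. It and the rod holder may change places (left or right of the stand)
- jar: bystander, loose: glass jar with clip lid, radius 45 mm, 148 mm high, at the far left; origin at the centre of its underside
- wash_bottle: bystander, loose: white wash bottle with a blue spout, radius 32 mm, 178 mm high; origin at the centre of its underside
- beaker: bystander, loose: glass beaker, radius 36 mm, 85 mm high; origin at the centre of its underside
- petri: bystander, loose: flat Petri dish, radius 45 mm, 16 mm high; origin at the centre of its underside

How it is judged:
On the way, in this order (a step that is already met when the one before it is completed fails the run):
1. stirred: at least six of the seven pebbles lie more than 6 mm from where they started, the foot of the held rod is down among them in the dish and the lever is still lowered ((distance of each of pebble1, pebble2, pebble3, pebble4, pebble5, pebble6 from where it was at the start of the episode above 0.006 m or distance of each of pebble0, pebble2, pebble3, pebble4, pebble5, pebble6 from where it was at the start of the episode above 0.006 m or distance of each of pebble0, pebble1, pebble3, pebble4, pebble5, pebble6 from where it was at the start of the episode above 0.006 m or distance of each of pebble0, pebble1, pebble2, pebble4, pebble5, pebble6 from where it was at the start of the episode above 0.006 m or distance of each of pebble0, pebble1, pebble2, pebble3, pebble5, pebble6 from where it was at the start of the episode above 0.006 m or distance of each of pebble0, pebble1, pebble2, pebble3, pebble4, pebble6 from where it was at the start of the episode above 0.006 m or distance of each of pebble0, pebble1, pebble2, pebble3, pebble4, pebble5 from where it was at the start of the episode above 0.006 m) and horizontal distance between rod and dish below 0.055 m and z of rod in the frame of dish below 0.02 m and contact force between the fingers and rod above 0.5 N and value of joint lever below 0.3 rad), for 0.1 s.
2. the rod stands in its holder again, let go, with the lever still lowered (horizontal distance between rod and holder below 0.012 m and z of rod in the frame of holder below 0.03 m and angle between rod's own z axis and vertical below 0.3 rad and contact force between the fingers and rod below 0.1 N and value of joint lever below 0.3 rad), for 0.2 s.
3. the fingers have brought the lever to the top of the cam, straight up within 8 degrees (value of joint lever between 1.56 and 1.84 rad and contact force between the fingers and grip above 0.5 N), for 0.2 s.
At the end, for the whole second after the job is handed in: The fingers hold the red grip with the lever still and straight up within 8 degrees (1.56 to 1.84 rad); the rod stands let go in the holder tube (foot within 12 mm of its axis and 30 mm of the bench, leaning under 17 degrees); all seven pebbles lie in the dish (all of step 3 and velocity of joint lever between -0.2 and 0.2 rad/s and horizontal distance between rod and holder below 0.012 m and z of rod in the frame of holder below 0.03 m and angle between rod's own z axis and vertical below 0.3 rad and contact force between the fingers and rod below 0.1 N and horizontal distance between each of pebble0, pebble1, pebble2, pebble3, pebble4, pebble5, pebble6 and dish below 0.06 m and z of each of pebble0, pebble1, pebble2, pebble3, pebble4, pebble5, pebble6 in the frame of dish below 0.045 m); the arm keeps its last pose, push and grip.
It fails at once if a pebble leaves the dish (horizontal distance between any of pebble0, pebble1, pebble2, pebble3, pebble4, pebble5, pebble6 and dish above 0.072 m).
It fails at once if the jar, the wash bottle, the beaker or the Petri dish is moved more than 30 mm or tipped (distance of any of jar, wash_bottle, beaker, petri from where it was at the start of the episode above 0.03 m or angle between any of jar, wash_bottle, beaker, petri's own z axis and vertical above 0.35 rad).
It also fails if it takes over 72 s, if anything falls off the work surface, if the arm or the gripper's body presses on something with over 40 N, if the wrist force passes 120 N, or if a joint passes its speed limit or range.

## Working session

There is one attempt and no reset: what is moved stays moved. The work goes in short steps, Python scripts to look and compute and a tool call to move; the robot and the scene stay as the last step left them, time stands still between calls to the robot, and variables do not carry over. Pictures are saved under pics/ and viewed, at most 12 in all, crops included, and the job is handed in when it is done.

Besides the shell and the picture viewer there is one more tool, called by a JSON object that holds its "op" and its "data", one argument or row to a line. play_rows: Moves the arm, as the interface text tells. Its arguments: {"type":"object","properties":{"commands":{"type":"array","items":{"type":"array","items":{"type":"number"}}},"hand":{"type":"number"}},"required":["commands"]}

```bash
mkdir -p pics; ls; python3 - <<'E'
from plant import manip, imaging
import cv2,numpy as np,pickle
s=manip.state();print(s)
for n in ("scene","top"):
    f=imaging.grab_frame(n);pickle.dump(f,open(n+".pkl","wb"))
    cv2.imwrite(f"pics/{n}0.png",f["image"][:,:,::-1]);print(n,f["fx"],f["cx"],f["cy"],f["R"],f["t"])
E
```

```text
pics
{'time': 0.0, 'joint_pos': array([-1.42800367e+00,  5.33469477e-02,  1.61429140e+00,  2.95290716e-06,
        1.47597805e+00, -1.19020475e-01]), 'joint_vel': array([ 0.0023617 , -0.00017992, -0.00074039,  0.00024608,  0.001395  ,
        0.00065434]), 'joint_efforts': array([-2.57844498e-03, -3.93696249e+01, -3.70175493e+01, -4.14195811e-04,
        7.14401656e-03,  1.53314852e-05]), 'tool_pos': array([ 0.1616748 , -0.60311872,  0.24407068]), 'tool_rot': array([-1.01181670e-03,  9.91443475e-01,  1.30532801e-01, -1.05573306e-05]), 'contact_force': array([-0.12175974, -0.28760675, -0.0599018 ]), 'ft_torque': array([ 0.03682616, -0.02934496, -0.01195432]), 'grasp_force': 0.0, 'gripper_width': 0.9976509863981695}
scene 577.2195564238534 321.27591611552634 242.78749248469705 [[ 0.66217102  0.74933308 -0.00542951]
 [ 0.59234224 -0.52785172 -0.60868977]
 [-0.45897735  0.3998406  -0.79338974]] [-0.42048466 -0.24619465  1.53453958]
top 527.2524776536022 318.79134913124136 244.30737873063845 [[-0.01700969 -0.99983368  0.00657825]
 [-0.9924698   0.01608549 -0.12142883]
 [ 0.12130282 -0.00859418 -0.99257834]] [0.07469379 0.58051459 1.08148898]
```

View pics/top0.png

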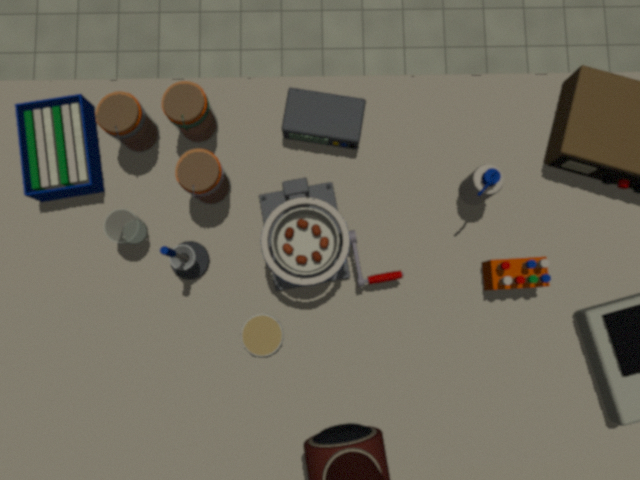

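View pics/scene0.png

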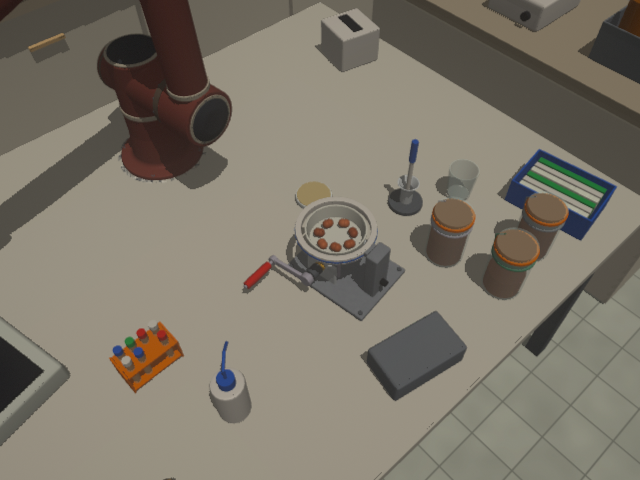

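The top view shows the ring at about (305,241), the red grip at (385,278), the rod handle at (168,252) with its holder base at (187,260), the beaker at (125,225), the Petri dish at (263,335) and the wash bottle at (488,180). The scene view shows the handle at (413,150), the grip at (258,276) and the ring at (336,230).

```bash
cat > h.py <<'E'
import numpy as np,cv2,pickle
from scipy.spatial.transform import Rotation as Ro
def K(f): return np.array([[f["fx"],0,f["cx"]],[0,f["fy"],f["cy"]],[0,0,1]])
def ray(f,p):
    d=f["R"].T@np.linalg.inv(K(f))@np.array([p[0],p[1],1.]); return -f["R"].T@f["t"],d/np.linalg.norm(d)
def onz(f,p,z):
    c,d=ray(f,p); return c+d*(z-c[2])/d[2]
def tri(f,p,g,q):
    c,d=ray(f,p);e,h=ray(g,q)
    s=np.linalg.lstsq(np.c_[d,-h],e-c,rcond=None)[0]
    a=c+s[0]*d;b=e+s[1]*h
    return (a+b)/2,np.linalg.norm(a-b)
def proj(f,X):
    c=f["R"]@np.asarray(X)+f["t"]; return (K(f)@(c/c[2]))[:2]
def mask(im,col):
    h=cv2.cvtColor(im,cv2.COLOR_RGB2HSV);H,S,V=[h[:,:,i].astype(int) for i in range(3)]
    if col=="blue": return (abs(H-110)<14)&(S>130)&(V>50)
    if col=="red": return ((H<6)|(H>172))&(S>190)&(V>90)
    if col=="peb": return ((H<14)|(H>172))&(S>90)&(V>60)
def blobs(m,roi,amin=15):
    x0,y0,x1,y1=roi;n,l,s,c=cv2.connectedComponentsWithStats(m[y0:y1,x0:x1].astype(np.uint8))
    out=[]
    for i in range(1,n):
        if s[i,4]>=amin:
            P=np.argwhere(l==i)[:,::-1]+[x0,y0]
            u=np.linalg.svd(P-P.mean(0),full_matrices=False)[2][0]
            t=(P-P.mean(0))@u
            out.append((len(P),P.mean(0),P.mean(0)+u*t.min(),P.mean(0)+u*t.max()))
    return out
def cam2(f,s): # wrist cam -> R,t
    T=np.eye(4);T[:3,:3]=Ro.from_quat(np.roll(s["tool_rot"],-1)).as_matrix();T[:3,3]=s["tool_pos"]
    M=np.linalg.inv(T@f["mount"]);f["R"]=M[:3,:3];f["t"]=M[:3,3];return f
E
python3 - <<'E'
from h import *
np.set_printoptions(precision=4,suppress=True)
S,T=[pickle.load(open(n+".pkl","rb")) for n in("scene","top")]
B={}
for n,f,rb,rr,rp in(("S",S,(395,130,430,172),(235,255,280,295),(300,205,372,262)),("T",T,(155,240,180,265),(360,260,410,292),(270,210,340,275))):
    B[n]=[blobs(mask(f["image"],"blue"),rb),blobs(mask(f["image"],"red"),rr),blobs(mask(f["image"],"peb"),rp)]
    for b in B[n]:print(n,[(x[0],x[1].round(1),x[2].round(1),x[3].round(1)) for x in b])
for k in(0,1):
    print(tri(T,B["T"][k][0][1],S,B["S"][k][0][1]))
for b in B["T"][2]:print("peb",onz(T,b[1],.11))
# ring outer ellipse in top: bright pixels
g=cv2.cvtColor(T["image"],cv2.COLOR_RGB2HSV)
for nm,f,roi in(("T",T,(255,190,352,292)),("S",S,(290,195,382,285))):
    x0,y0,x1,y1=roi
    v=f["image"][y0:y1,x0:x1].min(2); m=(v>150).astype(np.uint8)
    cs,_=cv2.findContours(m,cv2.RETR_EXTERNAL,cv2.CHAIN_APPROX_NONE);c=max(cs,key=cv2.contourArea)
    e=cv2.fitEllipse(cv2.convexHull(c)+np.array([x0,y0]));print(nm,e,onz(f,e[0],.135), [np.percentile(v,q) for q in(5,50,80,95)])
E
```

```text
S [(20, array([414.8, 141.7]), array([412. , 141.2]), array([417.2, 142.1]))]
S [(130, array([257.7, 273.5]), array([268.2, 264.1]), array([246.6, 283.5]))]
S [(71, array([327.4, 223.2]), array([331.8, 220.7]), array([322.8, 225.7])), (74, array([343.6, 222.5]), array([339. , 222.5]), array([348. , 222.5])), (71, array([318.7, 231.9]), array([313.9, 230.5]), array([323.8, 233.5])), (67, array([352.6, 231.9]), array([350., 228.]), array([355.3, 235.8])), (73, array([321.9, 243.5]), array([319.3, 239.2]), array([324.6, 247.7])), (80, array([349.2, 243.4]), array([354.2, 241.5]), array([344.1, 245.3])), (80, array([335.3, 246.7]), array([330.5, 244.7]), array([340.1, 248.7]))]
T [(46, array([164.7, 250.1]), array([160.9, 249.8]), array([169. , 250.5]))]
T [(196, array([384.8, 276.6]), array([400.2, 274. ]), array([368.9, 279.3]))]
T [(82, array([302. , 223.2]), array([297.4, 221.1]), array([306.8, 225.4])), (75, array([315.9, 229.9]), array([313.7, 225.1]), array([318.2, 234.9])), (69, array([288.8, 232.5]), array([290.6, 227.8]), array([286.7, 237.9])), (82, array([323.7, 242.1]), array([324.5, 236.8]), array([322.8, 248. ])), (77, array([287.5, 248.6]), array([283.7, 244.3]), array([291.2, 252.8])), (69, array([316.1, 255.8]), array([313.3, 251.8]), array([319., 260.])), (78, array([301.1, 259.3]), array([296. , 258.1]), array([306.1, 260.6]))]
(array([0.5556, 0.3435, 0.2002]), np.float64(0.0002462617717029538))
(array([ 0.5104, -0.0712,  0.046 ]), np.float64(0.00022955744794432846))
peb [0.6153 0.0983 0.11  ]
peb [0.6013 0.0709 0.11  ]
peb [0.5971 0.1246 0.11  ]
peb [0.5768 0.0559 0.11  ]
peb [0.5651 0.1275 0.11  ]
peb [0.5498 0.0714 0.11  ]
peb [0.5433 0.1011 0.11  ]Traceback (most recent call last):
  File "<stdin>", line 16, in <module>
ValueError: max() iterable argument is empty
```

```bash
python3 - <<'E'
from h import *
np.set_printoptions(precision=4,suppress=True)
S,T=[pickle.load(open(n+".pkl","rb")) for n in("scene","top")]
for nm,f,roi in(("T",T,(255,190,355,292)),("S",S,(285,195,385,290))):
    x0,y0,x1,y1=roi
    v=f["image"][y0:y1,x0:x1].min(2);print(nm,[np.percentile(v,q) for q in(5,20,50,80,95,99)])
    for th in(120,130,140):
        cs,_=cv2.findContours((v>th).astype(np.uint8),cv2.RETR_EXTERNAL,cv2.CHAIN_APPROX_NONE)
        if not cs: continue
        c=max(cs,key=cv2.contourArea)
        e=cv2.fitEllipse(cv2.convexHull(c)+np.array([x0,y0]));print(th,np.round(np.r_[e[0],e[1]],1),onz(f,e[0],.133))
c=np.array([.5784,.0928]);g=np.array([.5104,-.0712])
d=g-c;print("dist",np.linalg.norm(d),"exp",np.hypot(94.2,150)); yaw=np.arctan2(d[1],d[0])-np.arctan2(-150,-94.2);print("yaw",np.degrees(yaw))
def up(f,roi,k,n):
    x0,y0,x1,y1=roi;i=cv2.resize(f["image"][y0:y1,x0:x1],None,fx=k,fy=k,interpolation=cv2.INTER_CUBIC);return i
a=up(S,(380,125,440,225),6,0);b=up(T,(145,220,215,290),6,0)
o=np.zeros((600,790,3),np.uint8);o[:600,:360]=a;o[:420,370:790]=b;cv2.imwrite("pics/rod.png",o[:,:,::-1])
E
```

```text
T [np.float64(39.0), np.float64(61.0), np.float64(97.0), np.float64(120.0), np.float64(128.04999999999927), np.float64(130.0)]
120 [304.9 240.4  84.9  86.3] [0.5777 0.0927 0.133 ]Traceback (most recent call last):
  File "<stdin>", line 11, in <module>
cv2.error: OpenCV(4.12.0) /io/opencv/modules/imgproc/src/shapedescr.cpp:361: error: (-201:Incorrect size of input array) There should be at least 5 points to fit the ellipse in function 'fitEllipseNoDirect'
```

```bash
python3 - <<'E'
from h import *
S,T=[pickle.load(open(n+".pkl","rb")) for n in("scene","top")]
c=np.array([.578,.0927]);g=np.array([.5104,-.0712])
d=g-c;print("dist",np.linalg.norm(d),"exp",np.hypot(94.2,150)); yaw=np.arctan2(d[1],d[0])-np.arctan2(-150,-94.2);print("yaw",np.degrees(yaw))
def up(f,roi,k):
    x0,y0,x1,y1=roi;return cv2.resize(f["image"][y0:y1,x0:x1],None,fx=k,fy=k,interpolation=cv2.INTER_CUBIC)
a=up(S,(380,125,440,225),6);b=up(T,(145,220,215,290),6)
o=np.zeros((600,790,3),np.uint8);o[:600,:360]=a;o[:420,370:790]=b;cv2.imwrite("pics/rod.png",o[:,:,::-1])
E
```

```text
dist 0.1772934572960886 exp 177.12605680700963
yaw 9.715287545844323
```

View pics/rod.png

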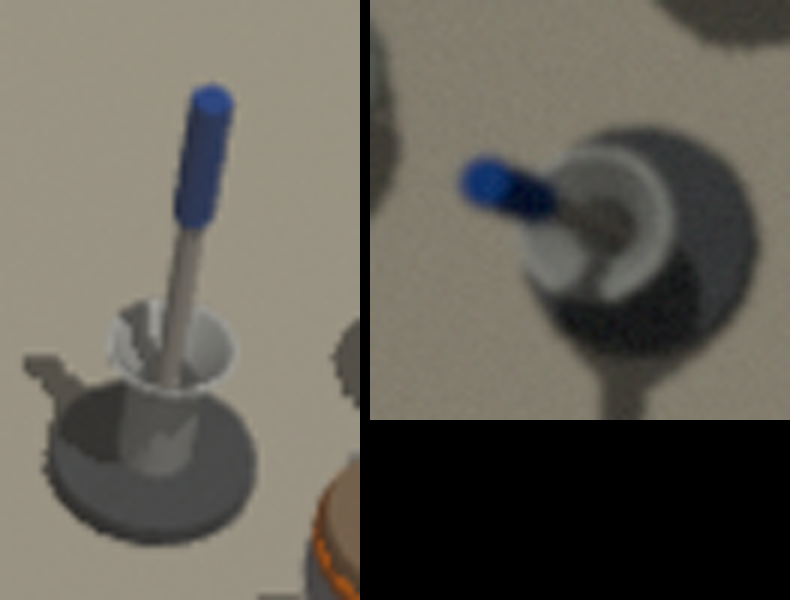

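The crop shows the handle top at about top(164.5,250.5) / scene(415.3,141.7), the handle bottom at scene(412.3,162), the tube mouth centre at top(183.3,257) / scene(408.7,182.7) and the holder base at top(190.2,260.5). The rod looks nearly upright.

```bash
python3 - <<'E'
from h import *
np.set_printoptions(precision=4,suppress=True)
S,T=[pickle.load(open(n+".pkl","rb")) for n in("scene","top")]
print("rodtop",tri(T,(164.5,250.5),S,(415.3,141.7)),onz(T,(164.5,250.5),.204),onz(S,(415.3,141.7),.204))
print("hb",onz(S,(412.3,162),.144))
print("mouth",tri(T,(183.3,257),S,(408.7,182.7)),onz(T,(183.3,257),.074),onz(S,(408.7,182.7),.074))
print("base",onz(T,(190.2,260.5),.012),onz(S,(405.3,201.7),.012))
print("beaker",onz(T,(137,235),0.0),onz(T,(120,223),0.085)); print("petri",onz(T,(263,335),.016)); print("jar",onz(T,(200,171),.148)); print("wash",onz(T,(488,180),.13))
f=__import__("plant").imaging.grab_frame("wrist");print(f["mount"],f["fx"])
E
```

```text
rodtop (array([0.5554, 0.3447, 0.1991]), np.float64(0.00141787208267059)) [0.5544 0.3427 0.204 ] [0.5589 0.3411 0.204 ]
hb [0.5601 0.3407 0.144 ]
mouth (array([0.5564, 0.3431, 0.0716]), np.float64(0.0025651021317570125)) [0.5554 0.3414 0.074 ] [0.5584 0.3424 0.074 ]
base [0.5539 0.3419 0.012 ] [0.5608 0.3382 0.012 ]
beaker [0.6129 0.4615 0.    ] [0.6256 0.4677 0.085 ]
petri [0.3933 0.1858 0.016 ]
jar [0.7143 0.2931 0.148 ]
wash [ 0.6923 -0.2696  0.13  ]
[[ 0.0004 -0.9606 -0.278   0.0708]
 [ 1.      0.0005 -0.      0.    ]
 [ 0.0001 -0.278   0.9606 -0.1286]
 [ 0.      0.      0.      1.    ]] 429.5396193254905
```

{"op": "play_rows", "data": {
  "commands": [
    [0,0,-4,0,0,-7.06],
    [0,0,-4,0,0,-7.06],
    [0,0,-4,0,0,-7.06],
    [0,0,-4,0,0,-7.06],
    [0,0,-4,0,0,-7.06]
  ]
}}

```text
time: 0.57
tool_pos: [0.1617, -0.6034, 0.265]
tool_rot: [-0.0, 0.904, 0.428, 0.0]
contact_force: [-0.8, -0.0, -0.7]
gripper_width: 1.001
grasp_force: 0.0
```

{"op": "play_rows", "data": {
  "commands": [
    [0,0,-4,0,0,-7.06],
    [0,0,-4,0,0,-7.06],
    [0,0,-4,0,0,-7.06],
    [0,0,-4,0,0,-7.06],
    [0,0,-4,0,0,-7.06]
  ]
}}

```text
time: 0.98
tool_pos: [0.1617, -0.6035, 0.2849]
tool_rot: [-0.0, 0.732, 0.682, 0.0]
contact_force: [0.1, -0.2, 0.1]
gripper_width: 0.997
grasp_force: 0.0
```

{"op": "play_rows", "data": {
  "commands": [
    [0,0,-4,0,0,-7.06],
    [0,0,-4,0,0,-7.06],
    [0,0,0,0,0,0]
  ]
}}

```text
time: 1.23
tool_pos: [0.1618, -0.6039, 0.2939]
tool_rot: [0.0, 0.644, 0.765, -0.0]
contact_force: [-0.2, 0.1, 0.5]
gripper_width: 0.999
grasp_force: 0.0
```

{"op": "play_rows", "data": {
  "commands": [
    [33.3,21,0,0,0,0],
    [33.3,21,0,0,0,0],
    [33.3,21,0,0,0,0],
    [33.3,21,0,0,0,0],
    [33.3,21,0,0,0,0]
  ]
}}

```text
time: 1.65
tool_pos: [0.2374, -0.42, 0.2926]
tool_rot: [-0.0, 0.646, 0.763, 0.0]
contact_force: [1.2, -0.4, 0.7]
gripper_width: 1.001
grasp_force: 0.0
```

{"op": "play_rows", "data": {
  "commands": [
    [33.3,21,0,0,0,0],
    [33.3,21,0,0,0,0],
    [33.3,21,0,0,0,0],
    [33.3,21,0,0,0,0],
    [33.3,21,0,0,0,0]
  ]
}}

```text
time: 2.07
tool_pos: [0.3126, -0.2382, 0.2929]
tool_rot: [0.0, 0.646, 0.763, 0.0]
contact_force: [1.0, 0.4, -0.9]
gripper_width: 1.0
grasp_force: 0.0
```

{"op": "play_rows", "data": {
  "commands": [
    [33.3,21,0,0,0,0],
    [33.3,21,0,0,0,0],
    [33.3,21,0,0,0,0],
    [33.3,21,0,0,0,0],
    [33.3,21,0,0,0,0]
  ]
}}

```text
time: 2.48
tool_pos: [0.388, -0.0562, 0.2931]
tool_rot: [0.0, 0.646, 0.763, 0.0]
contact_force: [1.2, -0.2, 0.1]
gripper_width: 1.001
grasp_force: 0.0
```

{"op": "play_rows", "data": {
  "commands": [
    [33.3,21,0,0,0,0],
    [33.3,21,0,0,0,0],
    [33.3,21,0,0,0,0],
    [33.3,21,0,0,0,0],
    [33.3,21,0,0,0,0]
  ]
}}

```text
time: 2.9
tool_pos: [0.4634, 0.1259, 0.2929]
tool_rot: [0.0, 0.646, 0.764, -0.0]
contact_force: [0.5, 0.1, 0.1]
gripper_width: 0.998
grasp_force: 0.0
```

{"op": "play_rows", "data": {
  "commands": [
    [33.3,21,0,0,0,0],
    [33.3,21,0,0,0,0],
    [33.3,21,0,0,0,0],
    [25,15,0,0,0,0],
    [0,0,0,0,0,0]
  ],
  "hand": 70
}}

```text
time: 3.32
tool_pos: [0.5195, 0.264, 0.2918]
tool_rot: [-0.001, 0.644, 0.765, -0.0]
contact_force: [-0.7, 0.3, -1.0]
gripper_width: 0.818
grasp_force: 0.0
```

```bash
python3 - <<'E'
from h import *
from plant import manip,imaging
s=manip.state();print(s["tool_pos"],s["tool_rot"])
f=cam2(imaging.grab_frame("wrist"),s);pickle.dump(f,open("w1.pkl","wb"));cv2.imwrite("pics/w1.png",f["image"][:,:,::-1])
print("exp top",proj(f,(.5565,.3420,.204)),"mouth",proj(f,(.5565,.342,.074)))
for b in blobs(mask(f["image"],"blue"),(0,0,640,480),100):print(b)
E
```

```text
[0.5195302  0.26402156 0.29183104] [-9.83297591e-04  6.44274172e-01  7.64793962e-01 -1.42798447e-04]
exp top [424.4197809  109.02268736] mouth [386.14801122 109.04194229]
(1206, array([417.74212272, 102.3225539 ]), array([440.43223569,  99.59278044]), array([393.03548197, 105.29492923]))
```

View pics/w1.png

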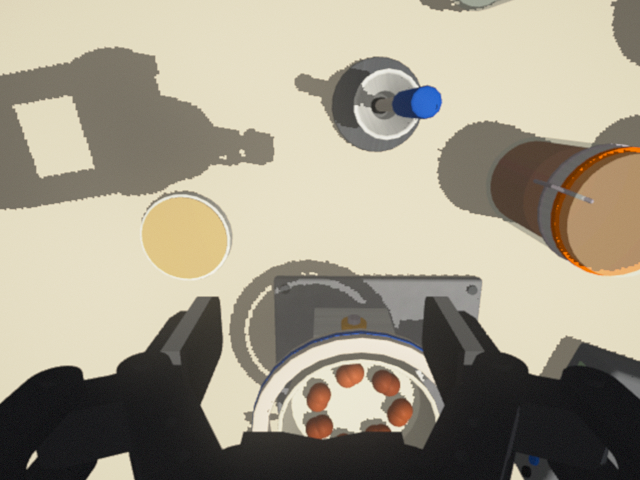

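The wrist view shows the rod top at (426,101), the tube mouth centred at about (389,103), the jar at right (close at (605,210)), and the pebbles undisturbed.

```bash
cat >> h.py <<'E'
def delta(s,X): # world point -> tool-frame shift in mm
    return Ro.from_quat(np.roll(s["tool_rot"],-1)).as_matrix().T@(np.asarray(X)-s["tool_pos"])*1000
E
python3 - <<'E'
from h import *
from plant import manip
f=pickle.load(open("w1.pkl","rb"));s=manip.state()
a=onz(f,(426,101),.204);b=onz(f,(389,103),.074);print(a,b,delta(s,[*((a+b)[:2]/2),.27]))
E
```

```text
[0.55637597 0.34574789 0.204     ] [0.55772368 0.34676048 0.074     ] [76.67467853 51.7942039  21.84504093]
```

{"op": "play_rows", "data": {
  "commands": [
    [25,17,0,0,0,0],
    [25,17,0,0,0,0],
    [25,17,0,0,0,0],
    [0,0,20,0,0,0],
    [0,0,20,0,0,0]
  ]
}}

```text
time: 3.78
tool_pos: [0.5577, 0.3429, 0.2543]
tool_rot: [0.001, 0.645, 0.764, 0.001]
contact_force: [-0.2, 0.2, -0.2]
gripper_width: 0.817
grasp_force: 0.0
```

{"op": "play_rows", "data": {
  "commands": [
    [0,0,20,0,0,0],
    [0,0,20,0,0,0],
    [0,0,20,0,0,0],
    [0,0,20,0,0,0],
    [0,0,0,0,0,0]
  ]
}}

```text
time: 4.2
tool_pos: [0.5539, 0.3399, 0.1676]
tool_rot: [-0.002, 0.646, 0.763, -0.004]
contact_force: [-0.4, -0.1, -0.9]
gripper_width: 0.819
grasp_force: 0.0
```

```bash
python3 - <<'E'
from h import *
from plant import manip,imaging
s=manip.state();print(s["tool_pos"],s["contact_force"])
f=cam2(imaging.grab_frame("wrist"),s);pickle.dump(f,open("w2.pkl","wb"));cv2.imwrite("pics/w2.png",f["image"][:,:,::-1])
E
```

```text
[0.55389601 0.33992768 0.16764679] [-0.39559545 -0.05886068 -0.92726985]
```

View pics/w2.png

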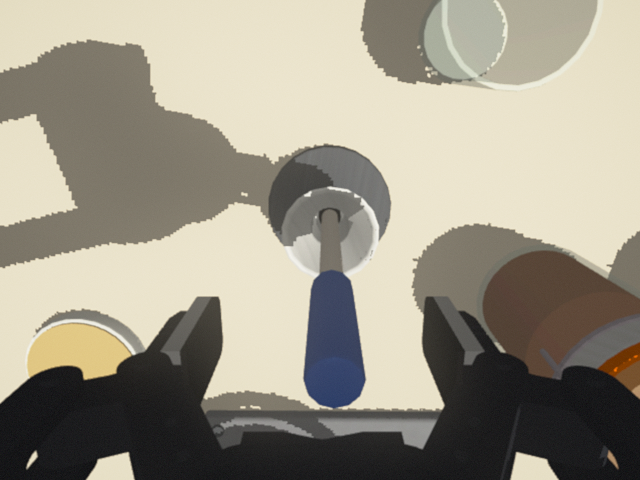

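The rod is centred between the fingers: handle top at (335,382), mouth at (330,232). I'll check the offset and then close.

```bash
python3 - <<'E'
from h import *
from plant import manip
f=pickle.load(open("w2.pkl","rb"));s=manip.state();print(s["tool_pos"],s["tool_rot"],s["joint_vel"])
for p,z in(((335,382),.204),((330,232),.074)):
    a=onz(f,p,z);print(a,delta(s,[*a[:2],.172]))
E
```

```text
[0.55493185 0.34055577 0.17021254] [-0.00118246  0.64567469  0.76360616 -0.00290282] [ 0.00208625 -0.02814014 -0.05962365  0.00389455  0.00689723 -0.00755438]
[0.55666123 0.34598458 0.204     ] [ 5.06239536  2.59686167 -1.81280439]
[0.55646403 0.347007   0.074     ] [ 6.10336498  2.57232636 -1.81468046]
```

{"op": "play_rows", "data": {
  "commands": [
    [0,0,0,0,0,0],
    [0,0,0,0,0,0]
  ]
}}

```text
time: 4.42
tool_pos: [0.5576, 0.3424, 0.1755]
tool_rot: [0.001, 0.645, 0.764, 0.001]
contact_force: [0.1, -0.3, 0.8]
gripper_width: 0.819
grasp_force: 0.0
```

{"op": "play_rows", "data": {
  "commands": [
    [3,0,1,0,0,0],
    [0,0,0,0,0,0],
    [0,0,0,0,0,0],
    [0,0,0,0,0,0]
  ]
}}

```text
time: 4.75
tool_pos: [0.5563, 0.3457, 0.173]
tool_rot: [0.0, 0.645, 0.765, 0.0]
contact_force: [0.2, -0.0, -0.6]
gripper_width: 0.822
grasp_force: 0.0
```

{"op": "play_rows", "data": {
  "commands": [
    [0,0,0,0,0,0],
    [0,0,0,0,0,0],
    [0,0,0,0,0,0],
    [0,0,0,0,0,0],
    [0,0,0,0,0,0]
  ],
  "hand": 5
}}

```text
time: 5.17
tool_pos: [0.5563, 0.3455, 0.1726]
tool_rot: [0.0, 0.645, 0.764, 0.0]
contact_force: [0.1, 0.4, 0.0]
gripper_width: 0.174
grasp_force: 58.4
```

{"op": "play_rows", "data": {
  "commands": [
    [0,0,0,0,0,0],
    [0,0,0,0,0,0],
    [0,0,0,0,0,0],
    [0,0,0,0,0,0],
    [0,0,0,0,0,0]
  ]
}}

```text
time: 5.58
tool_pos: [0.5563, 0.3455, 0.1724]
tool_rot: [0.0, 0.645, 0.764, 0.0]
contact_force: [0.0, -0.2, 2.0]
gripper_width: 0.173
grasp_force: 58.4
```

```bash
python3 - <<'E'
from h import *
from plant import manip
S,T=[pickle.load(open(n+".pkl","rb")) for n in("scene","top")]
w=pickle.load(open("w1.pkl","rb"))
bt=blobs(mask(T["image"],"peb"),(270,210,340,275));bs=blobs(mask(S["image"],"peb"),(300,205,372,262))
mt=np.mean([onz(T,b[1],.1095) for b in bt],0);ms=np.mean([onz(S,b[1],.1095) for b in bs],0);print(mt,ms)
for b in blobs(mask(w["image"],"peb"),(300,355,420,440),150):print(b[0],onz(w,b[1],.1095))
for b in bt:print(onz(T,b[1],.1095)[:2])
print(delta(manip.state(),[.578,.0935,.3225]))
E
```

```text
[0.57844847 0.09281512 0.1095    ] [0.57932217 0.09014135 0.1095    ]
515 [0.56637443 0.12778534 0.1095    ]
533 [0.59779042 0.12527112 0.1095    ]
516 [0.5443364  0.10185023 0.1095    ]
537 [0.61561427 0.09893195 0.1095    ]
514 [0.55012332 0.07214201 0.1095    ]
[0.61534085 0.09829463]
[0.60140645 0.07088788]
[0.59714562 0.12462051]
[0.5768532 0.0558691]
[0.56511192 0.12752152]
[0.5498973  0.07142966]
[0.54338394 0.10108254]
[-251.99910119  -21.06881693 -150.08841615]
```

{"op": "play_rows", "data": {
  "commands": [
    [0,0,-4,0,0,0],
    [0,0,-8,0,0,0],
    [0,0,-14,0,0,0],
    [0,0,-18,0,0,0],
    [0,0,-20,0,0,0]
  ]
}}

```text
time: 6.0
tool_pos: [0.5559, 0.3453, 0.2375]
tool_rot: [-0.0, 0.645, 0.764, -0.0]
contact_force: [-0.0, 0.2, -1.6]
gripper_width: 0.171
grasp_force: 58.4
```

{"op": "play_rows", "data": {
  "commands": [
    [0,0,-20,0,0,0],
    [0,0,-20,0,0,0],
    [0,0,-18,0,0,0],
    [0,0,-14,0,0,0],
    [0,0,-10,0,0,0]
  ]
}}

```text
time: 6.42
tool_pos: [0.5567, 0.3457, 0.3218]
tool_rot: [0.001, 0.645, 0.764, 0.002]
contact_force: [-1.3, 0.3, -0.8]
gripper_width: 0.174
grasp_force: 58.4
```

{"op": "play_rows", "data": {
  "commands": [
    [0,0,-4,0,0,0],
    [0,0,0,0,0,0],
    [0,0,0,0,0,0]
  ]
}}

```text
time: 6.67
tool_pos: [0.556, 0.3453, 0.3215]
tool_rot: [-0.0, 0.645, 0.764, -0.001]
contact_force: [0.1, -0.6, -0.6]
gripper_width: 0.172
grasp_force: 58.4
```

{"op": "play_rows", "data": {
  "commands": [
    [-6,-1,0,0,0,0],
    [-14,-1,0,0,0,0],
    [-22,-2,0,0,0,0],
    [-28,-2,0,0,0,0],
    [-30,-2,0,0,0,0]
  ]
}}

```text
time: 7.08
tool_pos: [0.5647, 0.2438, 0.3211]
tool_rot: [-0.0, 0.644, 0.765, -0.001]
contact_force: [0.2, -0.1, -0.3]
gripper_width: 0.17
grasp_force: 58.4
```

{"op": "play_rows", "data": {
  "commands": [
    [-32,-3,0,0,0,0],
    [-30,-3,0,0,0,0],
    [-28,-2,0,0,0,0],
    [-24,-2,0,0,0,0],
    [-19,-1,0,0,0,0]
  ]
}}

```text
time: 7.5
tool_pos: [0.5762, 0.1094, 0.3214]
tool_rot: [-0.0, 0.645, 0.764, -0.001]
contact_force: [0.5, 0.0, -0.6]
gripper_width: 0.171
grasp_force: 58.4
```

{"op": "play_rows", "data": {
  "commands": [
    [-12,-1,0,0,0,0],
    [-7,-1,0,0,0,0],
    [0,0,0,0,0,0],
    [0,0,0,0,0,0],
    [0,0,0,0,0,0]
  ]
}}

```text
time: 7.92
tool_pos: [0.5779, 0.0943, 0.3222]
tool_rot: [-0.0, 0.644, 0.765, 0.0]
contact_force: [0.4, 0.2, -1.3]
gripper_width: 0.169
grasp_force: 58.4
```

```bash
python3 - <<'E'
from h import *
from plant import manip,imaging
s=manip.state();print(s["tool_pos"],delta(s,[.5785,.093,.3225]))
f=imaging.grab_frame("scene")
X=s["tool_pos"].copy();
print("foot exp",proj(f,X-[0,0,.1585]),"centre",proj(f,(.5785,.093,.099)))
i=cv2.resize(f["image"][140:290,250:450],None,fx=4,fy=4,interpolation=cv2.INTER_CUBIC)
cv2.imwrite("pics/s1.png",i[:,:,::-1])
E
```

```text
[0.57786217 0.09425911 0.3221532 ] [-1.34898905  0.41466884 -0.3474705 ]
foot exp [336.91893674 216.66596558] centre [336.19548979 236.73386794]
```

View pics/s1.png

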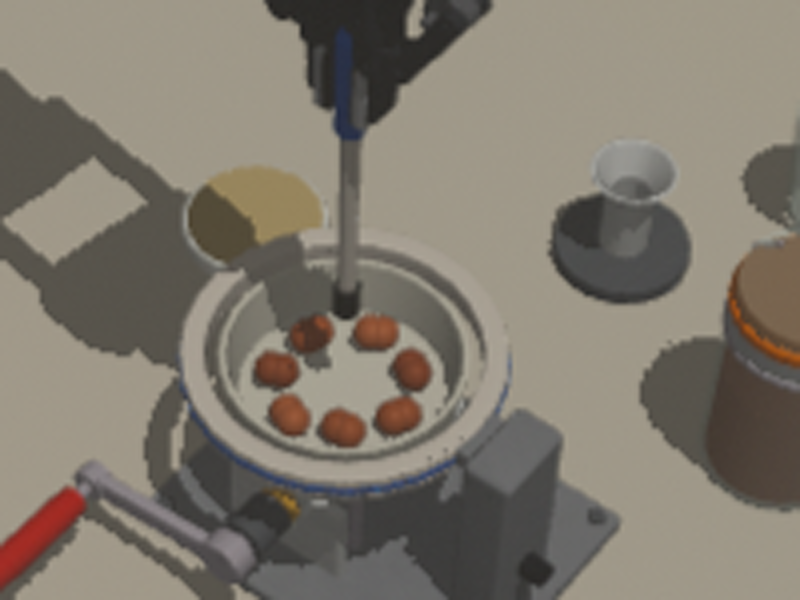

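The foot is at (345,315) in the crop, above the dish centre, and the rod is vertical. I'll lower it at the centre, move out through the gap and sweep round.

{"op": "play_rows", "data": {
  "commands": [
    [-1,0,6,0,0,0],
    [0,0,12,0,0,0],
    [0,0,16,0,0,0],
    [0,0,14,0,0,0],
    [0,0,8,0,0,0]
  ]
}}

```text
time: 8.38
tool_pos: [0.5769, 0.0928, 0.2627]
tool_rot: [-0.002, 0.644, 0.765, -0.001]
contact_force: [0.3, -0.6, -1.6]
gripper_width: 0.172
grasp_force: 58.4
```

{"op": "play_rows", "data": {
  "commands": [
    [0,0,3.5,0,0,0],
    [0,0,0,0,0,0],
    [0,0,0,0,0,0]
  ]
}}

```text
time: 8.63
tool_pos: [0.5783, 0.0926, 0.263]
tool_rot: [0.0, 0.645, 0.765, 0.0]
contact_force: [-0.4, -0.7, -0.7]
gripper_width: 0.17
grasp_force: 58.4
```

{"op": "play_rows", "data": {
  "commands": [
    [0,-5,0,0,0,0],
    [0,-8,0,0,0,0],
    [0,-8,0,0,0,0],
    [0,-8,0,0,0,0],
    [0,-8,0,0,0,0]
  ]
}}

```text
time: 9.05
tool_pos: [0.5408, 0.0861, 0.2633]
tool_rot: [0.0, 0.645, 0.764, 0.0]
contact_force: [1.0, -0.5, -0.9]
gripper_width: 0.169
grasp_force: 58.4
```

{"op": "play_rows", "data": {
  "commands": [
    [0,-5,0,0,0,0],
    [0,0,0,0,0,0]
  ]
}}

```text
time: 9.22
tool_pos: [0.5358, 0.0853, 0.263]
tool_rot: [0.0, 0.645, 0.764, 0.0]
contact_force: [-0.2, -0.6, 0.4]
gripper_width: 0.171
grasp_force: 58.4
```

{"op": "play_rows", "data": {
  "commands": [
    [-7.3,0.6,0,0,0,0],
    [-7.1,1.9,0,0,0,0],
    [-6.6,3.1,0,0,0,0],
    [-6,4.2,0,0,0,0],
    [-5.2,5.2,0,0,0,0]
  ]
}}

```text
time: 9.63
tool_pos: [0.5579, 0.056, 0.2628]
tool_rot: [-0.0, 0.645, 0.764, 0.001]
contact_force: [0.6, 4.1, 0.2]
gripper_width: 0.17
grasp_force: 58.5
```

{"op": "play_rows", "data": {
  "commands": [
    [-4.2,6,0,0,0,0],
    [-3.1,6.6,0,0,0,0],
    [-1.9,7.1,0,0,0,0],
    [-0.6,7.3,0,0,0,0]
  ]
}}

```text
time: 9.97
tool_pos: [0.586, 0.0498, 0.2626]
tool_rot: [0.001, 0.645, 0.764, -0.001]
contact_force: [-1.5, -0.5, -0.2]
gripper_width: 0.169
grasp_force: 58.5
```

{"op": "play_rows", "data": {
  "commands": [
    [0.6,7.3,0,0,0,0],
    [1.9,7.1,0,0,0,0],
    [3.1,6.6,0,0,0,0],
    [4.2,6,0,0,0,0],
    [5.2,5.2,0,0,0,0]
  ]
}}

```text
time: 10.38
tool_pos: [0.6121, 0.071, 0.2617]
tool_rot: [-0.003, 0.645, 0.765, -0.004]
contact_force: [-9.7, -4.8, 3.3]
gripper_width: 0.171
grasp_force: 64.3
```

{"op": "play_rows", "data": {
  "commands": [
    [6,4.2,0,0,0,0],
    [6.6,3.1,0,0,0,0],
    [7.1,1.9,0,0,0,0],
    [7.3,0.6,0,0,0,0]
  ]
}}

```text
time: 10.72
tool_pos: [0.615, 0.0982, 0.2606]
tool_rot: [-0.004, 0.645, 0.764, -0.008]
contact_force: [-13.0, -4.5, 1.9]
gripper_width: 0.174
grasp_force: 82.4
```

{"op": "play_rows", "data": {
  "commands": [
    [7.3,-0.6,0,0,0,0],
    [7.1,-1.9,0,0,0,0],
    [6.6,-3.1,0,0,0,0],
    [6,-4.2,0,0,0,0],
    [5.2,-5.2,0,0,0,0]
  ]
}}

```text
time: 11.13
tool_pos: [0.5997, 0.1297, 0.2633]
tool_rot: [0.001, 0.644, 0.765, 0.001]
contact_force: [0.2, -0.3, 0.2]
gripper_width: 0.17
grasp_force: 59.9
```

{"op": "play_rows", "data": {
  "commands": [
    [4.2,-6,0,0,0,0],
    [3.1,-6.6,0,0,0,0],
    [1.9,-7.1,0,0,0,0],
    [0.6,-7.3,0,0,0,0]
  ]
}}

```text
time: 11.47
tool_pos: [0.5704, 0.1341, 0.263]
tool_rot: [0.0, 0.645, 0.765, 0.0]
contact_force: [-0.1, -0.0, 0.1]
gripper_width: 0.172
grasp_force: 59.9
```

{"op": "play_rows", "data": {
  "commands": [
    [-0.6,-7.3,0,0,0,0],
    [-1.9,-7.1,0,0,0,0],
    [-3.1,-6.6,0,0,0,0],
    [-4.2,-6,0,0,0,0],
    [-5.2,-5.2,0,0,0,0]
  ]
}}

```text
time: 11.88
tool_pos: [0.5435, 0.1135, 0.2639]
tool_rot: [0.002, 0.645, 0.764, 0.003]
contact_force: [7.5, 2.3, 0.1]
gripper_width: 0.172
grasp_force: 60.9
```

{"op": "play_rows", "data": {
  "commands": [
    [-6,-4.2,0,0,0,0],
    [-6.6,-3.1,0,0,0,0],
    [-7.1,-1.9,0,0,0,0],
    [-7.3,-0.6,0,0,0,0],
    [0,0,0,0,0,0]
  ]
}}

```text
time: 12.3
tool_pos: [0.5368, 0.0839, 0.2635]
tool_rot: [0.0, 0.645, 0.764, -0.0]
contact_force: [-0.2, 1.4, -0.4]
gripper_width: 0.17
grasp_force: 58.9
```

```bash
python3 - <<'E'
from h import *
from plant import manip,imaging
s=manip.state();print(s["tool_pos"])
S,T=[pickle.load(open(n+".pkl","rb")) for n in("scene","top")]
f=imaging.grab_frame("scene")
for g in(S,f):
    print([tuple((onz(g,b[1],.1095)[:2]*1000).round()-[578,93])+(b[0],) for b in blobs(mask(g["image"],"peb"),(295,200,378,266))])
i=cv2.resize(f["image"][140:290,250:450],None,fx=4,fy=4,interpolation=cv2.INTER_CUBIC)
cv2.imwrite("pics/s2.png",i[:,:,::-1])
E
```

```text
[0.53678319 0.08388109 0.26347802]
[(np.float64(-33.0), np.float64(5.0), 71), (np.float64(-12.0), np.float64(32.0), 74), (np.float64(20.0), np.float64(29.0), 67), (np.float64(-28.0), np.float64(-25.0), 71), (np.float64(0.0), np.float64(-40.0), 73), (np.float64(37.0), np.float64(3.0), 80), (np.float64(25.0), np.float64(-25.0), 80)]
[(np.float64(-21.0), np.float64(40.0), 77), (np.float64(-41.0), np.float64(-5.0), 59), (np.float64(7.0), np.float64(43.0), 75), (np.float64(-2.0), np.float64(-45.0), 89), (np.float64(43.0), np.float64(15.0), 59), (np.float64(40.0), np.float64(-10.0), 41)]
```

View pics/s2.png

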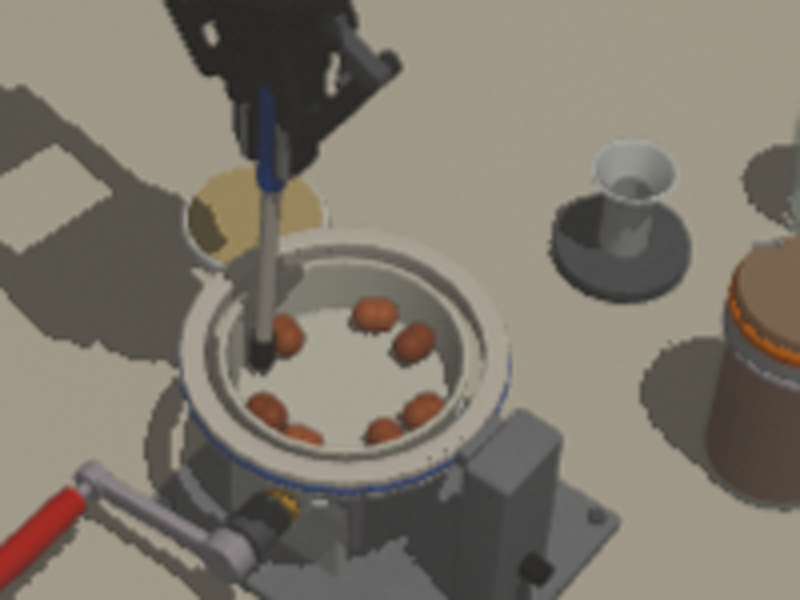

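The picture shows all seven pebbles shifted outward and along the wall. Each is at least 17 px from its nearest old place (over 6 mm), and the rod is still upright in the grip. So they are stirred; lift out and go back to the holder.

{"op": "play_rows", "data": {
  "commands": [
    [-2,3,0,0,0,0],
    [-2,3,0,0,0,0],
    [0,0,-3,0,0,0],
    [0,0,-5,0,0,0],
    [0,0,-8,0,0,0]
  ]
}}

```text
time: 12.77
tool_pos: [0.5429, 0.0827, 0.2783]
tool_rot: [-0.001, 0.645, 0.765, -0.001]
contact_force: [-0.1, -0.2, -0.6]
gripper_width: 0.171
grasp_force: 58.9
```

{"op": "play_rows", "data": {
  "commands": [
    [0,0,-12,0,0,0],
    [0,0,-14,0,0,0],
    [0,0,-12,0,0,0],
    [0,0,-7,0,0,0],
    [0,0,0,0,0,0]
  ]
}}

```text
time: 13.18
tool_pos: [0.5444, 0.0825, 0.3274]
tool_rot: [0.002, 0.645, 0.764, 0.002]
contact_force: [0.2, 0.7, -0.9]
gripper_width: 0.174
grasp_force: 59.0
```

```bash
python3 - <<'E'
from h import *
from plant import manip
s=manip.state();print(s["tool_pos"],delta(s,[.5563,.3455,.3225]))
E
```

```text
[0.54444755 0.08253169 0.32744786] [257.19491846  56.06023641   5.03157358]
```

{"op": "play_rows", "data": {
  "commands": [
    [6,1,0,0,0,0],
    [14,3,0,0,0,0],
    [22,5,0,0,0,0],
    [28,6,0,0,0,0],
    [32,7,0,0,0,0]
  ]
}}

```text
time: 13.6
tool_pos: [0.5474, 0.1874, 0.3226]
tool_rot: [-0.001, 0.645, 0.764, -0.001]
contact_force: [-0.0, -0.2, 0.1]
gripper_width: 0.166
grasp_force: 58.9
```

{"op": "play_rows", "data": {
  "commands": [
    [32,7,0,0,0,0],
    [32,7,0,0,0,0],
    [28,6,0,0,0,0],
    [24,5,0,0,0,0],
    [18,4,0,0,0,0]
  ]
}}

```text
time: 14.02
tool_pos: [0.5528, 0.3262, 0.3222]
tool_rot: [-0.001, 0.644, 0.765, -0.001]
contact_force: [-0.5, 0.4, -0.5]
gripper_width: 0.172
grasp_force: 58.9
```

{"op": "play_rows", "data": {
  "commands": [
    [12,3,0,0,0,0],
    [6,1,0,0,0,0],
    [3,1,0,0,0,0],
    [0,0,0,0,0,0],
    [0,0,0,0,0,0]
  ]
}}

```text
time: 14.43
tool_pos: [0.5553, 0.3445, 0.3237]
tool_rot: [0.0, 0.645, 0.764, -0.0]
contact_force: [-0.8, -0.4, -1.0]
gripper_width: 0.172
grasp_force: 58.9
```

{"op": "play_rows", "data": {
  "commands": [
    [0,0,10,0,0,0],
    [0,0,15,0,0,0],
    [0,0,10,0,0,0],
    [0,0,5,0,0,0],
    [0,0,0,0,0,0]
  ]
}}

```text
time: 14.85
tool_pos: [0.5542, 0.3444, 0.2803]
tool_rot: [-0.001, 0.645, 0.764, -0.002]
contact_force: [0.8, 0.4, -0.8]
gripper_width: 0.168
grasp_force: 59.0
```

```bash
python3 - <<'E'
from h import *
from plant import manip,imaging
s=manip.state();print(s["tool_pos"],s["tool_rot"],delta(s,[.5563,.3455,.1725]))
o=[]
for n,(x0,y0,x1,y1) in(("scene",(360,110,450,220)),("top",(130,200,220,310))):
    f=imaging.grab_frame(n);o.append(cv2.resize(f["image"][y0:y1,x0:x1],None,fx=4,fy=4,interpolation=cv2.INTER_CUBIC))
    print(n,"foot exp",(proj(f,s["tool_pos"]-[0,0,.1585])-[x0,y0])*4,"mouth",(proj(f,(.5563,.3455,.074))-[x0,y0])*4)
cv2.imwrite("pics/s3.png",np.hstack(o)[:,:,::-1])
E
```

```text
[0.55416806 0.34440168 0.28030471] [-0.00104394  0.64483298  0.76431915 -0.00235997] [  0.87973686   2.82045555 107.7908987 ]
scene foot exp [201.38065545 227.31121428] mouth [195.8150673  286.28286108]
top foot exp [182.51024286 220.99794284] mouth [205.12872924 226.34001884]
```

View pics/s3.png

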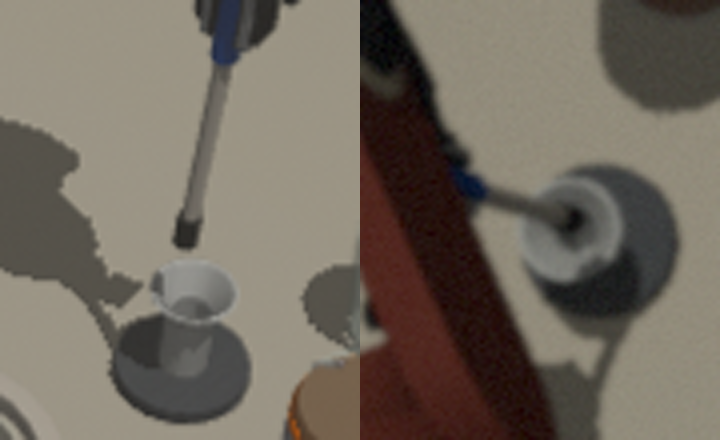

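The rod has tipped in the grip: the foot is at about (212,220) in the top crop against the expected (182,221), i.e. about 13 mm to tool -x, or roughly 5° about the closing axis. I'll counter-turn the tool +5° about y and then lower vertically.

{"op": "play_rows", "data": {
  "commands": [
    [1,1,0,0,2.5,0],
    [0,0,0,0,2.5,0],
    [0,0,0,0,0,0],
    [0,0,0,0,0,0],
    [0,0,0,0,0,0]
  ]
}}

```text
time: 15.37
tool_pos: [0.5562, 0.3465, 0.2845]
tool_rot: [-0.033, 0.644, 0.764, 0.028]
contact_force: [0.1, -0.1, -0.8]
gripper_width: 0.174
grasp_force: 59.0
```

```bash
python3 - <<'E'
from h import *
from plant import manip,imaging
s=manip.state();print(s["tool_pos"],s["tool_rot"],delta(s,[.5563,.3455,.1725]))
o=[]
for n,(x0,y0,x1,y1) in(("scene",(360,110,450,220)),("top",(130,200,220,310))):
    f=imaging.grab_frame(n);o.append(cv2.resize(f["image"][y0:y1,x0:x1],None,fx=4,fy=4,interpolation=cv2.INTER_CUBIC))
    print(n,"foot exp",(proj(f,s["tool_pos"]-[0,0,.1585])-[x0,y0])*4,"mouth",(proj(f,(.5563,.3455,.074))-[x0,y0])*4)
cv2.imwrite("pics/s4.png",np.hstack(o)[:,:,::-1])
E
```

```text
[0.55621626 0.34650288 0.28448044] [-0.03281847  0.64404585  0.76375726  0.02833258] [-10.69922562  -0.19932282 111.47249999]
scene foot exp [207.3983433  222.25362533] mouth [195.8150673  286.28286108]
top foot exp [175.95956438 215.98887476] mouth [205.12872924 226.34001884]
```

View pics/s4.png

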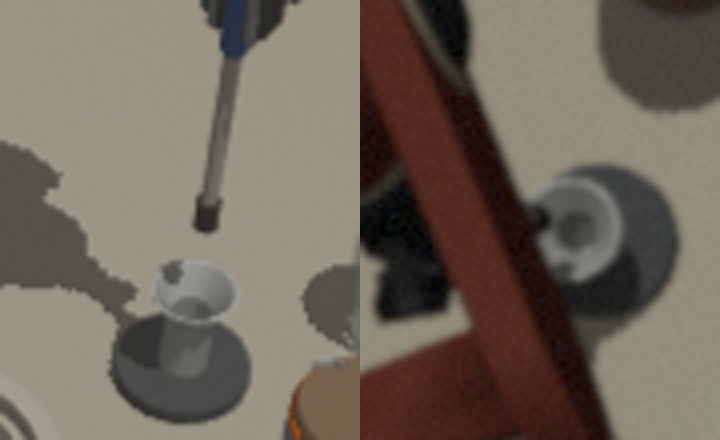

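The foot is now at scene (206,226) and top (178,218), within about 1 mm of directly below the TCP. Lowering it.

{"op": "play_rows", "data": {
  "commands": [
    [-1.5,0,8,0,0,0],
    [-1.4,0,14,0,0,0],
    [-1.4,0,16,0,0,0],
    [-1,0,12,0,0,0],
    [-0.6,0,6,0,0,0]
  ]
}}

```text
time: 15.88
tool_pos: [0.5547, 0.3449, 0.2234]
tool_rot: [-0.034, 0.644, 0.764, 0.026]
contact_force: [-0.4, -0.0, -0.5]
gripper_width: 0.171
grasp_force: 59.0
```

{"op": "play_rows", "data": {
  "commands": [
    [-0.5,0,6,0,0,0],
    [-0.9,0,10,0,0,0],
    [-0.9,0,10,0,0,0],
    [-0.9,0,10,0,0,0],
    [-0.5,0,6,0,0,0]
  ]
}}

```text
time: 16.3
tool_pos: [0.5557, 0.3452, 0.1836]
tool_rot: [-0.034, 0.644, 0.764, 0.027]
contact_force: [0.8, 1.2, 0.1]
gripper_width: 0.172
grasp_force: 59.0
```

{"op": "play_rows", "data": {
  "commands": [
    [-0.4,0,5,0,0,0],
    [-0.4,0,4,0,0,0],
    [0,0,1,0,0,0],
    [0,0,0,0,0,0],
    [0,0,0,0,0,0]
  ]
}}

```text
time: 16.72
tool_pos: [0.5564, 0.3456, 0.1759]
tool_rot: [-0.033, 0.644, 0.764, 0.029]
contact_force: [0.5, -0.5, -0.5]
gripper_width: 0.169
grasp_force: 59.0
```

{"op": "play_rows", "data": {
  "commands": [
    [0,0,1.5,0,0,0],
    [0,0,0,0,0,0]
  ]
}}

```text
time: 16.88
tool_pos: [0.5563, 0.3457, 0.1742]
tool_rot: [-0.033, 0.644, 0.764, 0.028]
contact_force: [-0.7, 0.4, -0.5]
gripper_width: 0.174
grasp_force: 59.0
```

{"op": "play_rows", "data": {
  "commands": [
    [0,0,0,0,0,0],
    [0,0,0,0,0,0],
    [0,0,0,0,0,0],
    [0,0,0,0,0,0],
    [0,0,0,0,0,0]
  ],
  "hand": 70
}}

```text
time: 17.3
tool_pos: [0.5562, 0.3457, 0.174]
tool_rot: [-0.033, 0.644, 0.764, 0.028]
contact_force: [-0.3, 0.6, -0.1]
gripper_width: 0.816
grasp_force: 0.0
```

{"op": "play_rows", "data": {
  "commands": [
    [0,0,0,0,-2.5,0],
    [0,0,0,0,-2.5,0],
    [0,0,-6,0,0,0],
    [0,0,-14,0,0,0],
    [0,0,-20,0,0,0]
  ]
}}

```text
time: 17.72
tool_pos: [0.5552, 0.3452, 0.2129]
tool_rot: [-0.001, 0.645, 0.765, -0.001]
contact_force: [-0.2, 0.0, 0.3]
gripper_width: 0.824
grasp_force: 0.0
```

{"op": "play_rows", "data": {
  "commands": [
    [0,0,-22,0,0,0],
    [0,0,-22,0,0,0],
    [0,0,-18,0,0,0],
    [0,0,-10,0,0,0],
    [0,0,0,0,0,0]
  ]
}}

```text
time: 18.13
tool_pos: [0.5576, 0.346, 0.2908]
tool_rot: [0.001, 0.645, 0.764, 0.003]
contact_force: [-0.8, 0.6, -0.0]
gripper_width: 0.823
grasp_force: 0.0
```

```bash
python3 - <<'E'
from h import *
from plant import manip,imaging
s=manip.state();print(s["tool_pos"],s["tool_rot"])
yaw=np.radians(9.7);c=np.array([.5783,.093]);ex=np.array([np.cos(yaw),np.sin(yaw)]);ey=np.array([-ex[1],ex[0]])
g=c-.0942*ex-.152*ey;print("grip stand-model",g, "tri .5104 -.0712");print(delta(s,[*(c-.0942*ex-.152*ey),s["tool_pos"][2]]))
S0=pickle.load(open("scene.pkl","rb"));f=imaging.grab_frame("scene")
for q in(S0,f): print([ (b[0],b[1].round(1),b[2].round(1),b[3].round(1)) for b in blobs(mask(q["image"],"blue"),(395,130,430,172))],[b[1] for b in blobs(mask(q["image"],"red"),(235,255,280,295))])
E
```

```text
[0.55759927 0.34597291 0.29079849] [0.0012849  0.64477078 0.76436709 0.00345479]
grip stand-model [ 0.51105712 -0.07269863] tri .5104 -.0712
[-404.83706995 -116.42883939   -1.81625535]
[(20, array([414.8, 141.7]), array([412. , 141.2]), array([417.2, 142.1]))] [array([257.73846154, 273.5       ])]
[(18, array([414. , 141.9]), array([411.9, 140.1]), array([416.2, 143.8]))] [array([257.76744186, 273.41860465])]
```

The rod stands in its holder as at the start (handle top at the same pixel). Now to the lever grip.

{"op": "play_rows", "data": {
  "commands": [
    [-8,-2,0,0,0,0],
    [-18,-5,0,0,0,0],
    [-28,-8,0,0,0,0],
    [-36,-10,0,0,0,0],
    [-38,-11,0,0,0,0]
  ]
}}

```text
time: 18.6
tool_pos: [0.5409, 0.2119, 0.2832]
tool_rot: [-0.001, 0.644, 0.765, -0.002]
contact_force: [1.0, -1.3, 0.8]
gripper_width: 0.82
grasp_force: 0.0
```

{"op": "play_rows", "data": {
  "commands": [
    [-38,-11,0,0,0,0],
    [-38,-11,0,0,0,0],
    [-38,-11,0,0,0,0],
    [-38,-11,0,0,0,0],
    [-36,-10,0,0,0,0]
  ]
}}

```text
time: 19.02
tool_pos: [0.519, 0.0168, 0.2836]
tool_rot: [-0.001, 0.645, 0.764, -0.001]
contact_force: [0.9, -0.3, -0.8]
gripper_width: 0.818
grasp_force: 0.0
```

{"op": "play_rows", "data": {
  "commands": [
    [-32,-9,0,0,0,0],
    [-26,-7,0,0,0,0],
    [-18,-5,0,0,0,0],
    [-12,-3,0,0,0,0],
    [-7,-2,0,0,0,0]
  ]
}}

```text
time: 19.43
tool_pos: [0.5102, -0.0804, 0.2841]
tool_rot: [-0.001, 0.645, 0.764, -0.001]
contact_force: [-0.7, 0.4, -0.2]
gripper_width: 0.821
grasp_force: 0.0
```

{"op": "play_rows", "data": {
  "commands": [
    [0,0,20,0,0,0],
    [0,0,30,0,0,0],
    [0,0,20,0,0,0],
    [0,0,10,0,0,0],
    [0,0,0,0,0,0]
  ]
}}

```text
time: 19.85
tool_pos: [0.5093, -0.078, 0.202]
tool_rot: [-0.003, 0.644, 0.765, -0.001]
contact_force: [0.7, -0.3, 0.1]
gripper_width: 0.821
grasp_force: 0.0
```

{"op": "play_rows", "data": {
  "commands": [
    [0,0,0,0,0,0],
    [0,0,0,0,0,0]
  ]
}}

```text
time: 20.02
tool_pos: [0.5121, -0.079, 0.2074]
tool_rot: [0.001, 0.644, 0.765, 0.001]
contact_force: [0.0, 0.1, 0.2]
gripper_width: 0.82
grasp_force: 0.0
```

```bash
python3 - <<'E'
from h import *
from plant import manip,imaging
s=manip.state();print(s["tool_pos"],s["tool_rot"])
f=cam2(imaging.grab_frame("wrist"),s);pickle.dump(f,open("w3.pkl","wb"))
for b in blobs(mask(f["image"],"red"),(0,0,640,480),150):
    print(b[0],[p.round(0) for p in b[1:]],[delta(s,onz(f,p,.05)).round(1) for p in b[1:]])
cv2.imwrite("pics/w3.png",f["image"][:,:,::-1])
E
```

```text
[ 0.51206935 -0.07902079  0.20742638] [1.06900815e-03 6.44438832e-01 7.64654954e-01 5.00893547e-04]
1560 [array([324., 199.]), array([325., 150.]), array([323., 252.])] [array([ 11.9,   1.8, 157.4]), array([ 44.6,   2.5, 157.4]), array([-26.2,   0.9, 157.5])]
```

View pics/w3.png

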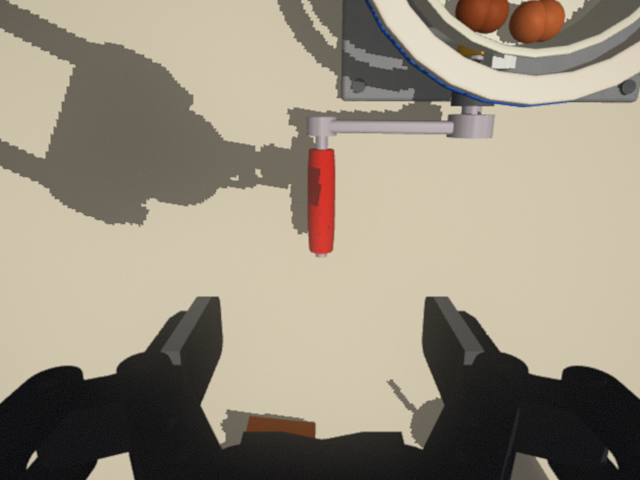

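The wrist view shows the red grip centred between the fingers ((320,150) to (320,252)), parallel to tool x, with its middle about 9 mm ahead and the lever arm at (390,127). Descend, close, then swing along the arc.

{"op": "play_rows", "data": {
  "commands": [
    [2,1,10,0,0,0],
    [2,0,22,0,0,0],
    [0,0,28,0,0,0],
    [0,0,28,0,0,0],
    [0,0,26,0,0,0]
  ]
}}

```text
time: 20.48
tool_pos: [0.5119, -0.0748, 0.091]
tool_rot: [0.001, 0.645, 0.765, 0.0]
contact_force: [-0.7, -0.3, 0.2]
gripper_width: 0.823
grasp_force: 0.0
```

{"op": "play_rows", "data": {
  "commands": [
    [0,0,22,0,0,0],
    [0,0,14,0,0,0],
    [0,0,8,0,0,0],
    [0,0,5,0,0,0],
    [0,0,3,0,0,0]
  ]
}}

```text
time: 20.9
tool_pos: [0.5119, -0.075, 0.0399]
tool_rot: [0.0, 0.645, 0.764, 0.0]
contact_force: [-1.2, 0.7, 0.7]
gripper_width: 0.821
grasp_force: 0.0
```

{"op": "play_rows", "data": {
  "commands": [
    [0,0,0,0,0,0],
    [0,0,0,0,0,0],
    [0,0,0,0,0,0],
    [0,0,0,0,0,0]
  ]
}}

```text
time: 21.23
tool_pos: [0.5123, -0.0752, 0.0409]
tool_rot: [0.001, 0.645, 0.764, 0.0]
contact_force: [-0.2, 0.0, 0.2]
gripper_width: 0.818
grasp_force: 0.0
```

{"op": "play_rows", "data": {
  "commands": [
    [0,0,0,0,0,0],
    [0,0,0,0,0,0],
    [0,0,0,0,0,0],
    [0,0,0,0,0,0],
    [0,0,0,0,0,0]
  ],
  "hand": 5
}}

```text
time: 21.65
tool_pos: [0.5111, -0.0751, 0.0401]
tool_rot: [-0.001, 0.645, 0.765, -0.001]
contact_force: [-4.0, -1.1, 3.3]
gripper_width: 0.2
grasp_force: 58.4
```

{"op": "play_rows", "data": {
  "commands": [
    [0,0,0,0,0,0],
    [0,0,0,0,0,0],
    [0,0,0,0,0,0],
    [0,0,0,0,0,0],
    [0,0,0,0,0,0]
  ]
}}

```text
time: 22.07
tool_pos: [0.5111, -0.0751, 0.0399]
tool_rot: [-0.0, 0.645, 0.765, -0.0]
contact_force: [-5.2, -1.6, 4.6]
gripper_width: 0.201
grasp_force: 58.6
```

{"op": "play_rows", "data": {
  "commands": [
    [0,-0.7,-8.9,0,0,0],
    [0,0.2,-9.9,0,0,0],
    [0,1.2,-9.9,0,0,0],
    [0,2.2,-9.7,0,0,0],
    [0,3.2,-9.4,0,0,0]
  ]
}}

```text
time: 22.48
tool_pos: [0.5171, -0.074, 0.0883]
tool_rot: [-0.0, 0.645, 0.764, -0.0]
contact_force: [-0.6, -2.1, -6.1]
gripper_width: 0.199
grasp_force: 58.9
```

{"op": "play_rows", "data": {
  "commands": [
    [0,4.2,-9,0,0,0],
    [0,5.1,-8.5,0,0,0],
    [0,6,-8,0,0,0],
    [0,0,0,0,0,0],
    [0,0,0,0,0,0]
  ]
}}

```text
time: 22.9
tool_pos: [0.533, -0.0714, 0.1143]
tool_rot: [0.0, 0.644, 0.765, -0.0]
contact_force: [-5.7, -3.4, -0.6]
gripper_width: 0.203
grasp_force: 59.4
```

{"op": "play_rows", "data": {
  "commands": [
    [0,6.8,-7.2,0,0,0],
    [0,7.5,-6.6,0,0,0],
    [0,8.2,-5.7,0,0,0],
    [0,8.7,-4.8,0,0,0],
    [0,9.1,-3.9,0,0,0]
  ]
}}

```text
time: 23.32
tool_pos: [0.5722, -0.0648, 0.1418]
tool_rot: [-0.0, 0.645, 0.764, -0.001]
contact_force: [-3.3, -3.5, -1.7]
gripper_width: 0.2
grasp_force: 59.3
```

{"op": "play_rows", "data": {
  "commands": [
    [0,9.5,-2.9,0,0,0],
    [0,9.8,-1.9,0,0,0],
    [0,6.6,-0.7,0,0,0],
    [0,6.6,-0.2,0,0,0],
    [0,0,0,0,0,0]
  ]
}}

```text
time: 23.73
tool_pos: [0.6053, -0.0593, 0.1474]
tool_rot: [0.0, 0.645, 0.765, -0.0]
contact_force: [-3.5, -3.3, 0.9]
gripper_width: 0.198
grasp_force: 59.5
```

{"op": "play_rows", "data": {
  "commands": [
    [0,0,0,0,0,0],
    [0,0,0,0,0,0],
    [0,0,0,0,0,0],
    [0,0,0,0,0,0],
    [0,0,0,0,0,0]
  ]
}}

```text
time: 24.15
tool_pos: [0.6042, -0.0595, 0.1474]
tool_rot: [0.0, 0.645, 0.764, -0.0]
contact_force: [-3.1, -4.6, 0.4]
gripper_width: 0.198
grasp_force: 59.5
```

```bash
python3 - <<'E'
from h import *
from plant import manip,imaging
s=manip.state();print(s["tool_pos"],s["joint_vel"].round(3))
yaw=np.radians(9.7);c=np.array([.5783,.093]);ex=np.array([np.cos(yaw),np.sin(yaw)])
print("stand x of TCP",(s["tool_pos"][:2]-c)@ex, "at close",(np.array([.5111,-.0751])-c)@ex)
f=imaging.grab_frame("scene");g=imaging.grab_frame("top")
print(blobs(mask(f["image"],"blue"),(395,130,430,172)))
print([tuple((onz(g,b[1],.1285)[:2]*1000).round()-[578,93])+(b[0],) for b in blobs(mask(g["image"],"peb"),(265,205,345,285))])
i=np.hstack([cv2.resize(f["image"][140:290,235:435],None,fx=2,fy=2),cv2.resize(g["image"][170:320,230:430],None,fx=2,fy=2)]);cv2.imwrite("pics/end.png",i[:,:,::-1])
E
```

```text
[ 0.60417416 -0.05945395  0.14740966] [-0.001 -0.001 -0.001 -0.002  0.001  0.   ]
stand x of TCP -0.00018262442488397438 at close -0.09456233782764792
[(19, array([414.84210526, 141.47368421]), array([412.14210526, 140.57368421]), array([417.24210526, 142.27368421]))]
[(np.float64(45.0), np.float64(-10.0), 92), (np.float64(45.0), np.float64(17.0), 96), (np.float64(4.0), np.float64(-46.0), 184), (np.float64(6.0), np.float64(46.0), 88), (np.float64(-22.0), np.float64(43.0), 88), (np.float64(-43.0), np.float64(-3.0), 79)]
```

View pics/end.png

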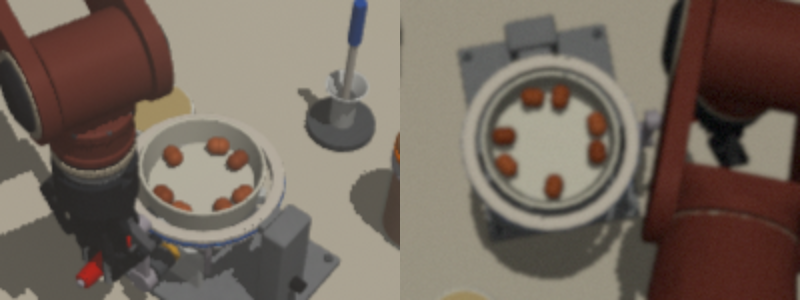

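The dish is raised with seven pebbles in it, the rod stands in its holder, and the lever is straight up in the closed fingers. Handing in.

```bash
python3 -c "
from plant import manip
print(manip.job_done())"
```

```text
the job is handed in; nothing more can be done
None
```

I stirred the pebbles one round, stood the rod back in its holder and am holding the lever straight up. The last pictures showed all seven pebbles in the dish, and I handed the job in at about 24 s; it returned no verdict.

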